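Change the rotary glaze sieve over to the fine screen

ROBOT

A 7-joint arm with a two-finger parallel gripper is mounted at the origin on a cart in front of the work surface, level with it; the furniture and walls round the work are solid. World frame = base frame: x ahead of the robot, y to its left, z up, the work surface at z = 0. Lengths are in m, angles in rad, forces in N, time in s.
With the tool pointing down it reaches from about 0.4 to 0.925 m from the base axis. Payload 5.6 kg.
Tool frame: the origin (TCP) lies at the very end of the fingers, on their centre line; the grasp point (between the pads) lies 19 mm behind it; z points along the fingers, y is the line along which they close (so a half turn about z gives the same grasp; the last joint's range is limited). The gripper opens to 85 mm and grips with 20 to 120 N. Pads are 22 mm wide; open, the fingers measure 114 mm over their backs; the gripper's body (76 mm by 85 mm) begins 54 mm behind the grasp point. The pads swing forward as they close: fully open they stand 13 mm farther back than shut.
Start: joints at [-1.385, 0.468, -0.012, 1.603, 0.006, 1.071, -0.056], TCP at [0.147, 0.633, 0.231] pointing down, gripper open.
Joint ranges: [-2.53, 2.53], [-0.31, 2.02], [-1.57, 1.55], [0.28, 2.44], [-1.29, 4.43], [0.15, 1.84], [-2.92, 2.92]. Speed limits (rad/s): [2.57, 2.57, 3.14, 3.14, 3.14, 3.14, 3.14].

INTERFACE

Orientations are given as a rotation vector (axis times angle).
In Python, from workcell import manip gives the robot as it stands.
- The arm moves only by the tool play_rows, never from a script. Its argument "motion" is a list of rows, each an object of numbers: "fingers": the finger opening in mm, from 0 to 85.4; "dx", "dy", "dz": the shift along the world's x, y, z in mm; "rx", "ry", "rz": the turn, a rotation vector about the world's x, y, z in rad. In form: [{"fingers": .., "dx": .., "dy": .., "dz": .., "rx": .., "ry": .., "rz": ..}, ...]. A call has 1 to 20 rows; each row shifts and turns the commanded pose from where the row before left it; what a row does not reach is not made up. A row lasts 1/12 s, in which the tool goes at most 41.7 mm and 7.16 degrees, less where a joint would pass 70% of its speed; a pose out of reach is approached as far as the arm can. A call with a gripper value outside its range is refused whole. The fingers move at their own pace and stop on an object; "newtons" is the grip in N (left out, the last holds). Time passes only in rows, so rows that do not move let the fingers close. It gives the time, the measured TCP pose, the force, the opening and the grip force at its end, in the units of the state.
- manip.observe(): the state, without advancing time (a new reading comes with each control period).
- manip.grab_frame(name): name is "scene" or "top" or "wrist"; returns a dict with "image" (384x512x3 uint8, red, green, blue), "range_z" (384x512 float32, m along the optical axis (not along the pixel's ray), 0 where there is no reading), "fx", "fy", "cx", "cy" (pixels), "k1" (the pictures are not rectified: a ray, as slopes to the right and down, at radius r is drawn at 1 + k1 r^2 times it, then the intrinsics apply), "camera_from_world" (4x4, takes a point from world to camera coordinates); the wrist camera has in their place "T_tool_cam" (4x4, takes a point from camera to tool coordinates, whose origin is the TCP and whose axes are the flange's). Camera axes: x right, y down, z forward; pixel columns grow to the right and rows downward; lengths in m; the calibration is good to about 2 mm. A picture is of the moment at which its call begins: read the wrist's pose just before it.
- manip.finish_job(): hands the job in; it is judged then, once.
The state is a dict: "clock": time; "joints": joint angles; "joint_velocities": joint speeds; "joint_torque": joint torques, N m; "eef_pos": TCP position; "tool_rot": TCP orientation; "contact_force": force on the tool from outside, world axes, zero at the start; "ft_torque": the same for the moment, N m; "finger_gap": opening from 0.0 (shut) to 1.0 (fully open); "finger_force": force on a finger pad.
Only numpy, scipy, OpenCV 4.12 (cv2) and the standard library are available. Lean on these libraries where they do the work, as an engineer would, in place of code of your own. Each camera call takes 0.05 s, during which the arm holds its last target. There are 200 camera calls.

TASK

Change the rotary glaze sieve over to the fine mesh: lift the yellow coarse screen out of the white hopper and lay it flat on the wooden ware board, then lower the blue fine screen over the hopper's centre shaft and stop pin, letting go only when it is down on the ledge, flat and fully home. Last, lower the three-armed brush rotor over the shaft until it rests on the screen's hub, again letting go only when it is down, and leave the pump bottle, blue-and-white bottle, lidded jar and terracotta cup where they stand.

Things in the scene. Friction and masses are not known exactly. Their poses are not given: they have to be found in the camera images.
- hopper: White round plastic hopper of a hand-turned sieve, fixed, turned any way: 192 mm across its rolled rim, rim top 83 mm above the table; inside 154 mm across at the seat, 176 mm at the rim. A flat ring-shaped ledge 40 mm above the table carries the screen. A grey drain nipple sticks out at -x. Origin: on the axis at table height; z up, x towards the stop pin.
- hopper_seat (a point): Point on the hopper's axis at the height of the ledge (40 mm above the table), axes as the hopper's; a screen is home when its origin is here. On this axis stands the fixed upright steel shaft: 12 mm thick, ending 58 mm above the ledge, the last 8 mm tapering to 6 mm.
- hopper_pin (a point): Foot of the fixed steel stop pin at ledge height, 60 mm from the shaft axis along the hopper's +x. The pin is 8 mm thick and 16 mm high, the last 6 mm tapering to 4 mm, with a red mark round its foot. It keeps the screen from turning with the brushes.
- coarse_screen: Yellow coarse screen, at first seated in the hopper on shaft and pin, turned as the hopper. Same frame, size and axes as the blue one (150 mm in diameter, square hub in the middle, slotted lug at +x), with wider mesh. Origin: centre of the underside; z up, x towards the slot. About 0.18 kg.
- coarse_screen_hubtop (a point): Top centre of the coarse screen's lifting hub: 28 x 28 mm square with flat sides facing the screen's +-x and +-y, 28 mm high from the screen's underside to here, with a 14 mm round bore right through for the shaft. Grip it from above along x or y, fingertips some 8 to 12 mm above the screen's underside (clear of the spokes).
- fine_screen: Blue fine screen, at first flat on the table, turned any way. Moulded plastic frame 150 mm in diameter, with steel wire mesh: rim 5 mm wide and 8 mm high, spokes along +-x and +-y 9 mm wide and 5 mm high, square lifting hub in the middle, slotted lug at the rim end of the +x spoke. Origin: centre of the underside; z up, x towards the slot. About 0.18 kg.
- fine_screen_hubtop (a point): Top centre of the fine screen's lifting hub: 28 x 28 mm square with flat sides facing the screen's +-x and +-y, 28 mm high from the screen's underside to here, with a 14 mm round bore right through for the shaft. Grip it from above along x or y, fingertips some 8 to 12 mm above the screen's underside (clear of the spokes).
- fine_screen_slot (a point): Centre, at the underside, of the pin slot in the fine screen's lug, 60 mm from the screen's centre along its +x: 13 mm long radially, 10.5 mm wide, right through the 5 mm thick lug (24 mm radially, 26 mm wide). The stop pin must come up through it.
- brush_rotor: Three-armed brush rotor, at first standing on its brushes on the table: red knob in the middle, grey arms (23 to 30 mm above the origin) to three round black brushes 24 mm in diameter, centred 36 mm from the axis. Origin: on the axis at the brush ends; z up. Seated on the screen's hub, its origin is 7 mm above the ledge; which way the arms point does not matter. 0.14 kg.
- brush_rotor_knob (a point): Top centre of the rotor's round red knob, 67 mm above the rotor's origin. The knob is 30 mm in diameter and 36 mm high (31 to 67 mm above the origin); grip it from above, any way round.
- brush_rotor_bore (a point): Mouth of the rotor's bore: in the hub's underside, on the axis, 21 mm above the rotor's origin. Round, 15 mm wide, blind, 34 mm deep; the shaft enters it from below and the hub's underside comes to rest on the screen's hub.
- ware_board: Wooden ware board, 200 (its x) x 300 (its y) x 12 mm, fixed, bare. Origin: centre of its underside on the table.
- gum_pump: White pump bottle with black collar, 75 mm thick (nozzle to 81 mm), 210 mm high, standing behind the hopper, loose. Origin: centre of its underside.
- bottle_blue: White bottle with blue leaf painting, 67 mm thick, 151 mm high, standing close to the fine screen and the rotor, loose. Origin: centre of its underside.
- lidded_jar: Buff jar with brown lid, 70 mm thick, 102 mm high, loose. Origin: centre of its underside.
- cup_terracotta: Terracotta cup, 81 mm thick, 79 mm high, loose. Origin: centre of its underside.
Mind the look-alikes: they are no part of the job. What is shaped like the brush_rotor but green or pink is not meant.

How it is judged:
By the outcome, as a careful person would: the job done as asked, in the order asked, and still so for the second after the job is handed in, with the robot touching nothing.
It also fails if it takes over 72 s, if anything falls off the work surface, if the arm or the gripper's body presses on something with over 40 N, if the wrist force passes 120 N, or if a joint passes its speed limit or range.

## Working session

There is one attempt and no reset: what is moved stays moved. The work goes in short steps, Python scripts to look and compute and a tool call to move; the robot and the scene stay as the last step left them, time stands still between calls to the robot, and variables do not carry over. Pictures are saved under pics/ and viewed, at most 10 in all, crops included, and the job is handed in when it is done.

Besides the shell and the picture viewer there is one more tool, called after ">>>" as name(argument=value, ...), one argument or row to a line, values as JSON. play_rows: Moves the arm, as the interface text tells. Its arguments: {"type":"object","properties":{"motion":{"type":"array","items":{"type":"object","properties":{"fingers":{"type":"number"},"dx":{"type":"number"},"dy":{"type":"number"},"dz":{"type":"number"},"rx":{"type":"number"},"ry":{"type":"number"},"rz":{"type":"number"}}}},"newtons":{"type":"number"}},"required":["motion"]}

```bash
mkdir -p pics; ls; cat > h.py <<'E'
import numpy as np, cv2
from workcell import manip
from scipy.spatial.transform import Rotation as R
def grab(n):
    s=manip.observe(); f=manip.grab_frame(n)
    if n=='wrist':
        T=np.eye(4);T[:3,:3]=R.from_rotvec(s['tool_rot']).as_matrix();T[:3,3]=s['eef_pos']
        W=T@np.array(f['T_tool_cam'])
    else: W=np.linalg.inv(np.array(f['camera_from_world']))
    f['W']=W; return f
def rays(f,uv):
    K=np.array([[f['fx'],0,f['cx']],[0,f['fy'],f['cy']],[0,0,1]],float)
    uv=np.asarray(uv,float).reshape(-1,2)
    x=(uv-[f['cx'],f['cy']])/[f['fx'],f['fy']]
    d=x.copy()
    for _ in range(20): d=x/(1+f['k1']*(d**2).sum(1,keepdims=True))
    return np.c_[d,np.ones(len(d))]
def plane(f,uv,z):
    r=rays(f,uv)@f['W'][:3,:3].T; o=f['W'][:3,3]
    return o+r*((z-o[2])/r[:,2:3])
def depth(f,uv):
    uv=np.asarray(uv).reshape(-1,2)
    z=f['range_z'][uv[:,1].astype(int),uv[:,0].astype(int)]
    return (rays(f,uv)*z[:,None])@f['W'][:3,:3].T+f['W'][:3,3]
def save(f,n): cv2.imwrite('pics/'+n,f['image'][:,:,::-1])
E
python3 - <<'E'
from h import *
for n in ('top','scene'):
    f=grab(n); save(f,n+'0.png'); print(n,f['W'].round(3).tolist(),f['fx'],f['k1'])
print(manip.observe()['tool_rot'])
f=manip.grab_frame('wrist');print(np.round(f['T_tool_cam'],3),f['fx'])
E
```

```text
pics
top [[-0.016, -0.997, 0.076, 0.479], [-1.0, 0.016, -0.006, 0.194], [0.005, -0.076, -0.997, 1.487], [0.0, 0.0, 0.0, 1.0]] 359.3539399098046 -0.025558708731736116
scene [[-0.999, -0.032, 0.015, 0.565], [-0.034, 0.758, -0.652, 1.205], [0.01, -0.652, -0.758, 1.289], [0.0, 0.0, 0.0, 1.0]] 431.0124193113405 -0.03609053879397722
[-3.58665150e-01 -3.12095540e+00  2.61981663e-03]
[[-0.    -0.963 -0.269  0.069]
 [ 1.    -0.     0.    -0.001]
 [-0.    -0.269  0.963 -0.143]
 [ 0.     0.     0.     1.   ]] 266.2335608892882
```

View pics/top0.png

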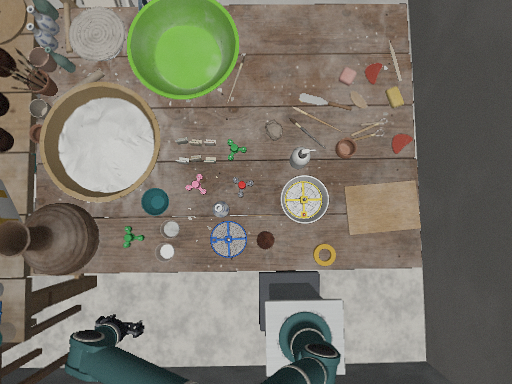

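View pics/scene0.png

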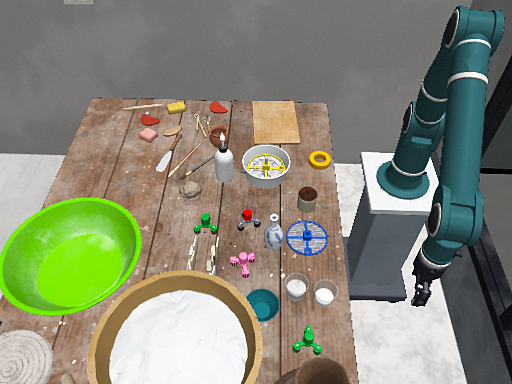

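The top view shows the hopper with the yellow screen at (304,199), the blue screen at (229,239), the red rotor at (242,185) and the board at (383,207). The bottle at (221,210) stands between the blue screen and the rotor. The pump is at (301,157), the jar at about (265,240). The scene view agrees.

```bash
python3 - <<'E'
from h import *
f=grab('top'); im=f['image']; hsv=cv2.cvtColor(im,cv2.COLOR_RGB2HSV)
def blob(n,lo,hi,box,z):
    m=cv2.inRange(hsv,lo,hi); k=np.zeros_like(m); x0,y0,x1,y1=box; k[y0:y1,x0:x1]=m[y0:y1,x0:x1]
    p=np.argwhere(k)[:,::-1]; (c,r)=cv2.minEnclosingCircle(p.astype(np.float32)) 
    print(n,len(p),c,r,plane(f,[c],z).round(3), np.median(depth(f,p)[:,2]).round(3))
    return p
blob('fine',(100,120,60),(125,255,255),(205,215,250,262),.005)
blob('coarse',(20,120,90),(35,255,255),(280,175,330,222),.045)
blob('knob',(0,180,90),(6,255,255),(232,175,252,195),.067)
for n,uv in dict(hop=(304,199),board=(383,207),pump=(301,157),bottle=(221,210),jar=(265,240)).items():
    print(n,plane(f,[uv],.05 if n!='board' else .012).round(3))
# board corners
print(plane(f,[(345,187),(417,180),(419,228),(350,234)],.012).round(3))
E
```

```text
fine 274 (228.10353088378906, 238.92291259765625) 18.341663360595703 [[0.403 0.308 0.005]] 0.007
coarse 250 (303.16949462890625, 199.38983154296875) 18.692367553710938 [[0.558 0.001 0.045]] 0.048
knob 26 (241.75, 184.5) 3.7166171073913574 [[0.62  0.247 0.067]] 0.065
hop [[ 0.56  -0.001  0.05 ]]
board [[ 0.523 -0.332  0.012]]
pump [[0.73  0.006 0.05 ]]
bottle [[0.521 0.331 0.05 ]]
jar [[0.399 0.158 0.05 ]]
[[ 0.609 -0.178  0.012]
 [ 0.633 -0.48   0.012]
 [ 0.434 -0.478  0.012]
 [ 0.415 -0.192  0.012]]
```

>>> play_rows(
  motion=[
    {"dx": 20, "dy": -26},
    {"dx": 20, "dy": -26},
    {"dx": 20, "dy": -26},
    {"dx": 20, "dy": -26},
    {"dx": 20, "dy": -26},
    {"dx": 20, "dy": -26},
    {"dx": 20, "dy": -26},
    {"dx": 20, "dy": -26},
    {"dx": 20, "dy": -26},
    {"dx": 20, "dy": -26},
    {"dx": 20, "dy": -26},
    {"dx": 20, "dy": -26},
    {},
    {},
  ],
)

```text
invalid input
```

```bash
python3 - <<'E'
from h import *
s=manip.observe(); print(s['eef_pos'],s['tool_rot'],s['finger_gap'])
f=grab('wrist'); save(f,'w1.png')
E
```

```text
[0.14740637 0.63273522 0.23067273] [-3.58715590e-01 -3.12101392e+00  1.73664819e-03] 1.000174145230846
```

View pics/w1.png

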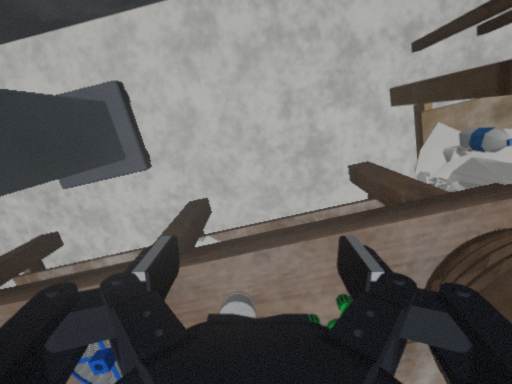

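The wrist picture is from the start pose, because the move was refused: fingers at (160,265) and (360,265), the gripper body filling the bottom, and the blue hub at (100,362). I'll give all the keys this time.

>>> play_rows(
  motion=[
    {"fingers": 85, "dx": 20, "dy": -26, "dz": 0, "rx": 0, "ry": 0, "rz": 0},
    {"fingers": 85, "dx": 20, "dy": -26, "dz": 0, "rx": 0, "ry": 0, "rz": 0},
    {"fingers": 85, "dx": 20, "dy": -26, "dz": 0, "rx": 0, "ry": 0, "rz": 0},
    {"fingers": 85, "dx": 20, "dy": -26, "dz": 0, "rx": 0, "ry": 0, "rz": 0},
    {"fingers": 85, "dx": 20, "dy": -26, "dz": 0, "rx": 0, "ry": 0, "rz": 0},
    {"fingers": 85, "dx": 20, "dy": -26, "dz": 0, "rx": 0, "ry": 0, "rz": 0},
    {"fingers": 85, "dx": 20, "dy": -26, "dz": 0, "rx": 0, "ry": 0, "rz": 0},
    {"fingers": 85, "dx": 20, "dy": -26, "dz": 0, "rx": 0, "ry": 0, "rz": 0},
    {"fingers": 85, "dx": 20, "dy": -26, "dz": 0, "rx": 0, "ry": 0, "rz": 0},
    {"fingers": 85, "dx": 20, "dy": -26, "dz": 0, "rx": 0, "ry": 0, "rz": 0},
    {"fingers": 85, "dx": 20, "dy": -26, "dz": 0, "rx": 0, "ry": 0, "rz": 0},
    {"fingers": 85, "dx": 20, "dy": -26, "dz": 0, "rx": 0, "ry": 0, "rz": 0},
    {"fingers": 85, "dx": 0, "dy": 0, "dz": 0, "rx": 0, "ry": 0, "rz": 0},
    {"fingers": 85, "dx": 0, "dy": 0, "dz": 0, "rx": 0, "ry": 0, "rz": 0},
  ],
  newtons=40,
)

```text
clock: 1.42
eef_pos: [0.3887, 0.3194, 0.2315]
tool_rot: [0.366, 3.12, 0.0]
contact_force: [0.0, -0.5, -0.7]
finger_gap: 0.993
finger_force: 0.0
```

```bash
python3 - <<'E'
from h import *
s=manip.observe(); print(s['clock'],s['eef_pos'],s['tool_rot'],s['finger_gap'])
f=grab('wrist'); save(f,'w2.png')
E
```

```text
1.4167 [0.3886998  0.31940657 0.23146556] [3.65637473e-01 3.11983076e+00 1.38409088e-04] 0.9927845369990779
```

View pics/w2.png

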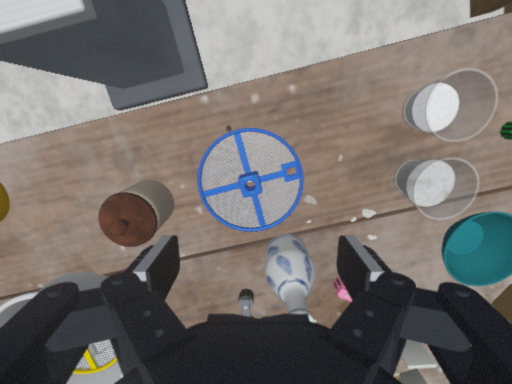

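The wrist view shows the blue screen centred at (250,184) with its lug and slot at (291,170). The terracotta cup is at (135,215), the bottle at (290,265).

```bash
cat >> h.py <<'E'
def circfit(p):
    A=np.c_[2*p,np.ones(len(p))]; x=np.linalg.lstsq(A,(p**2).sum(1),rcond=None)[0]
    return x[:2],np.sqrt(x[2]+x[:2]@x[:2])
def screen(f,lo,hi,z0,uv0,rad=75):
    """rim circle (ray on rim-top plane) and angle of slot hole centroid / four spokes"""
    hsv=cv2.cvtColor(f['image'],cv2.COLOR_RGB2HSV); m=cv2.inRange(hsv,lo,hi)
    k=np.zeros_like(m); cv2.circle(k,tuple(map(int,uv0)),rad,255,-1); m&=k
    m=cv2.morphologyEx(m,cv2.MORPH_CLOSE,np.ones((2,2),np.uint8))
    n,l,st,_=cv2.connectedComponentsWithStats(m); m=np.uint8(l==1+np.argmax(st[1:,4]))*255
    c=max(cv2.findContours(m,cv2.RETR_EXTERNAL,cv2.CHAIN_APPROX_NONE)[0],key=cv2.contourArea)[:,0]
    w=plane(f,c,z0+.006)[:,:2]; h=cv2.convexHull(w.astype(np.float32))[:,0].astype(float)
    c0,r=circfit(h)
    # spokes: mask pixels on z0+.005 between 20 and 65 mm
    p=np.argwhere(m)[:,::-1]; q=plane(f,p,z0+.005)[:,:2]-c0; rr=np.hypot(*q.T); a=np.arctan2(q[:,1],q[:,0])
    s=(rr>.028)&(rr<.066); ph=np.angle(np.exp(4j*a[s]).sum())/4
    cand=[ph+i*np.pi/2 for i in range(4)]
    # lug = most mask pixels at 50..66 mm radius, |tangential|<14mm
    cnt=[]
    for t in cand:
        u=q@[np.cos(t),np.sin(t)]; v=q@[-np.sin(t),np.cos(t)]
        cnt.append(int(((u>.05)&(u<.067)&(abs(v)<.013)&(abs(v)>.006)).sum()))
    t=cand[int(np.argmax(cnt))]
    t=(t+np.pi)%(2*np.pi)-np.pi
    # hub: pixels on z0+.028
    hp=depth(f,p); hs=hp[(hp[:,2]>z0+.02)&(np.hypot(hp[:,0]-c0[0],hp[:,1]-c0[1])<.03)]
    rect=cv2.minAreaRect(hs[:,:2].astype(np.float32)) if len(hs)>5 else None
    return c0,r,t,cnt,rect,np.median(hp[:,2])
BLUE=((100,120,50),(125,255,255)); YEL=((20,120,90),(35,255,255))
E
python3 - <<'E'
from h import *
f=grab('wrist'); print(screen(f,*BLUE,0,(250,180)))
print(depth(f,[(291,170),(250,184)]))
# neighbours at lug
E
```

```text
(array([0.40481925, 0.30450832]), np.float64(0.07442269228547627), np.float64(1.6017740739831137), [0, 114, 0, 0], ((0.40286263823509216, 0.303455114364624), (0.028130188584327698, 0.027489101514220238), 2.2469465732574463), np.float64(0.006510092453730909))
[[3.99238019e-01 3.65457494e-01 1.31164597e-03]
 [4.06077156e-01 3.03876366e-01 1.63284696e-05]]
```

>>> play_rows(
  motion=[
    {"fingers": 85, "dx": 12, "dy": -26, "dz": 6, "rx": 0, "ry": 0, "rz": 0},
    {"fingers": 85, "dx": 12, "dy": -26, "dz": 6, "rx": 0, "ry": 0, "rz": 0},
    {"fingers": 85, "dx": 12, "dy": -26, "dz": 6, "rx": 0, "ry": 0, "rz": 0},
    {"fingers": 85, "dx": 12, "dy": -26, "dz": 6, "rx": 0, "ry": 0, "rz": 0},
    {"fingers": 85, "dx": 12, "dy": -26, "dz": 6, "rx": 0, "ry": 0, "rz": 0},
    {"fingers": 85, "dx": 12, "dy": -26, "dz": 6, "rx": 0, "ry": 0, "rz": 0},
    {"fingers": 85, "dx": 12, "dy": -26, "dz": 6, "rx": 0, "ry": 0, "rz": 0},
    {"fingers": 85, "dx": 12, "dy": -26, "dz": 6, "rx": 0, "ry": 0, "rz": 0},
    {"fingers": 85, "dx": 12, "dy": -26, "dz": 6, "rx": 0, "ry": 0, "rz": 0},
    {"fingers": 85, "dx": 12, "dy": -26, "dz": 6, "rx": 0, "ry": 0, "rz": 0},
    {"fingers": 85, "dx": 12, "dy": -26, "dz": 6, "rx": 0, "ry": 0, "rz": 0},
    {"fingers": 85, "dx": 12, "dy": -26, "dz": 6, "rx": 0, "ry": 0, "rz": 0},
    {"fingers": 85, "dx": 0, "dy": 0, "dz": 0, "rx": 0, "ry": 0, "rz": 0},
    {"fingers": 85, "dx": 0, "dy": 0, "dz": 0, "rx": 0, "ry": 0, "rz": 0},
  ],
)

```text
clock: 2.68
eef_pos: [0.5319, 0.0092, 0.3034]
tool_rot: [0.36, 3.121, 0.0]
contact_force: [-0.0, 1.1, -0.9]
finger_gap: 0.995
finger_force: 0.0
```

```bash
python3 - <<'E'
from h import *
s=manip.observe(); print(s['clock'],s['eef_pos'],s['tool_rot'],s['finger_gap'])
f=grab('wrist'); save(f,'w3.png')
E
```

```text
2.6833 [0.53192967 0.00916516 0.30338915] [3.59829155e-01 3.12050106e+00 1.26661981e-04] 0.9950628021182923
```

View pics/w3.png

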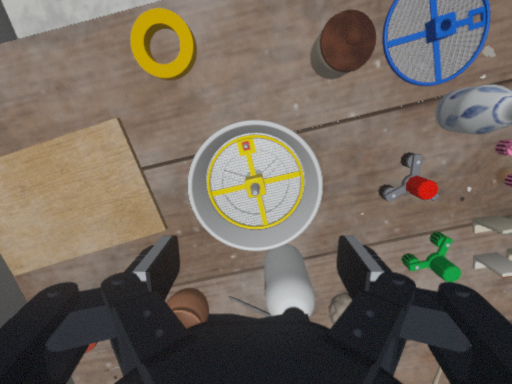

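The hopper is centred at (255,185) in the wrist view, with the yellow lug and red pin mark at (247,147). The board is at left, the rotor's knob at (425,188), the pump at (288,280).

```bash
python3 - <<'E'
from h import *
f=grab('wrist'); print(screen(f,*YEL,.04,(255,182),64))
hsv=cv2.cvtColor(f['image'],cv2.COLOR_RGB2HSV)
m=cv2.inRange(hsv,(0,120,90),(9,255,255))|cv2.inRange(hsv,(172,120,90),(180,255,255))
k=m[135:160,235:260]; p=np.argwhere(k)[:,::-1]+[235,135]; print('pin px',len(p),p.mean(0),plane(f,[p.mean(0)],.045))
# shaft top: depth in hub area
ys,xs=np.mgrid[165:205,235:275]; uv=np.c_[xs.ravel(),ys.ravel()]; d=depth(f,uv); s=d[d[:,2]>.085]; print('shaft',len(s),s.mean(0) if len(s) else 0, s[:,2].max() if len(s) else 0)
# hopper rim
ys,xs=np.mgrid[100:270,170:340]; uv=np.c_[xs.ravel(),ys.ravel()]; d=depth(f,uv)
rr=np.hypot(d[:,0]-.56,d[:,1]); s=d[(d[:,2]>.079)&(d[:,2]<.087)&(rr<.105)&(rr>.08)]; print('rim',len(s),circfit(s[:,:2]))
# knob
k=cv2.inRange(hsv,(0,180,90),(6,255,255)); k[:,:390]=0;k[:170]=0;k[205:]=0
p=np.argwhere(k)[:,::-1]; d=depth(f,p); t=d[d[:,2]>.062]; print('knob',len(t),t.mean(0),circfit(cv2.convexHull(t[:,:2].astype(np.float32))[:,0].astype(float)))
E
```

```text
(array([ 0.56031415, -0.00150894]), np.float64(0.07439795413505726), np.float64(-3.1372152966061995), [0, 0, 100, 0], ((0.5577163100242615, -0.0026366719976067543), (0.02839978039264679, 0.027925021946430206), 2.032884120941162), np.float64(0.04621676443006745))
pin px 18 [244.94444444 145.55555556] [[ 0.49703844 -0.00216766  0.045     ]]
shaft 66 [5.48089618e-01 1.79365439e-05 1.26306608e-01] 0.4458925498456302
rim 2280 (array([ 0.5573294 , -0.00259681]), np.float64(0.091167004983099))
knob 319 [0.61784605 0.24078252 0.0691838 ] (array([0.5318173 , 0.14739473]), np.float64(0.1393144436686074))
```

>>> play_rows(
  motion=[
    {"fingers": 85, "dx": 4.5, "dy": -1.9, "dz": -20, "rx": 0, "ry": 0, "rz": 0.039},
    {"fingers": 85, "dx": 4.5, "dy": -1.9, "dz": -20, "rx": 0, "ry": 0, "rz": 0.039},
    {"fingers": 85, "dx": 4.5, "dy": -1.9, "dz": -20, "rx": 0, "ry": 0, "rz": 0.039},
    {"fingers": 85, "dx": 4.5, "dy": -1.9, "dz": -20, "rx": 0, "ry": 0, "rz": 0.039},
    {"fingers": 85, "dx": 4.5, "dy": -1.9, "dz": -20, "rx": 0, "ry": 0, "rz": 0.039},
    {"fingers": 85, "dx": 4.5, "dy": -1.9, "dz": -20, "rx": 0, "ry": 0, "rz": 0.039},
    {"fingers": 85, "dx": 0, "dy": 0, "dz": 0, "rx": 0, "ry": 0, "rz": 0},
    {"fingers": 85, "dx": 0, "dy": 0, "dz": 0, "rx": 0, "ry": 0, "rz": 0},
  ],
)

```text
clock: 3.45
eef_pos: [0.5575, -0.0007, 0.1824]
tool_rot: [0.01, -3.139, -0.0]
contact_force: [-0.2, 0.3, 0.5]
finger_gap: 0.997
finger_force: 0.0
```

```bash
python3 - <<'E'
from h import *
s=manip.observe(); M=R.from_rotvec(s['tool_rot']).as_matrix(); print(s['eef_pos'],M.round(4).tolist(),s['joints'].round(2) if hasattr(s['joints'],'round') else s['joints'])
f=grab('wrist'); save(f,'w4.png')
T=np.linalg.inv(f['W'])@[.559,-.002,.045,1]; uv=(T[0]/T[2]*f['fx']+f['cx'],T[1]/T[2]*f['fy']+f['cy']); print('hub px',uv)
print(screen(f,*YEL,.04,uv,125))
E
```

```text
[ 0.55747047 -0.00069012  0.18237245] [[-1.0, -0.0064, -0.003], [-0.0064, 1.0, 0.0002], [0.003, 0.0002, -1.0]] [-0.33  0.38  0.34  1.89 -0.16  0.9   1.66]
hub px (np.float64(257.5386760177653), np.float64(186.6702132584082))
(array([ 0.55964952, -0.00144429]), np.float64(0.07474602358091804), np.float64(-3.138851223589217), [0, 0, 209, 0], ((0.5578734874725342, -0.003018176183104515), (0.027975521981716156, 0.027122046798467636), 0.9312889575958252), np.float64(0.046506424240234656))
```

View pics/w4.png

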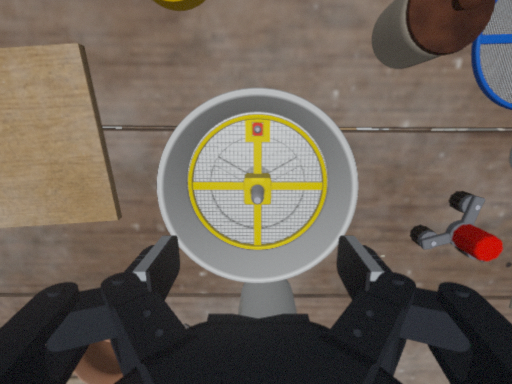

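The close view shows the screen in the hopper, hub and shaft at (257,188) and lug with red pin at (257,129), square to the gripper. I go down and grip it.

>>> play_rows(
  motion=[
    {"fingers": 85, "dx": 0.3, "dy": -0.2, "dz": -18.8, "rx": 0, "ry": 0, "rz": 0},
    {"fingers": 85, "dx": 0.3, "dy": -0.2, "dz": -18.8, "rx": 0, "ry": 0, "rz": 0},
    {"fingers": 85, "dx": 0.3, "dy": -0.2, "dz": -18.8, "rx": 0, "ry": 0, "rz": 0},
    {"fingers": 85, "dx": 0.3, "dy": -0.2, "dz": -18.8, "rx": 0, "ry": 0, "rz": 0},
    {"fingers": 85, "dx": 0.3, "dy": -0.2, "dz": -18.8, "rx": 0, "ry": 0, "rz": 0},
    {"fingers": 85, "dx": 0, "dy": -0.2, "dz": -18.8, "rx": 0, "ry": 0, "rz": 0},
    {"fingers": 85, "dx": 0, "dy": -0.1, "dz": -18.8, "rx": 0, "ry": 0, "rz": 0},
    {"fingers": 35, "dx": 0, "dy": 0, "dz": 0, "rx": 0, "ry": 0, "rz": 0},
    {"fingers": 35, "dx": 0, "dy": 0, "dz": 0, "rx": 0, "ry": 0, "rz": 0},
    {"fingers": 35, "dx": 0, "dy": 0, "dz": 0, "rx": 0, "ry": 0, "rz": 0},
    {"fingers": 25, "dx": 0, "dy": 0, "dz": 0, "rx": 0, "ry": 0, "rz": 0},
    {"fingers": 20, "dx": 0, "dy": 0, "dz": 0, "rx": 0, "ry": 0, "rz": 0},
    {"fingers": 20, "dx": 0, "dy": 0, "dz": 0, "rx": 0, "ry": 0, "rz": 0},
    {"fingers": 20, "dx": 0, "dy": 0, "dz": 0, "rx": 0, "ry": 0, "rz": 0},
    {"fingers": 20, "dx": 0, "dy": 0, "dz": 0, "rx": 0, "ry": 0, "rz": 0},
  ],
  newtons=50,
)

```text
clock: 4.75
eef_pos: [0.5613, -0.0027, 0.0536]
tool_rot: [-0.009, 3.138, 0.002]
contact_force: [-1.4, 1.7, 6.6]
finger_gap: 0.317
finger_force: 50.3
```

```bash
cat >> h.py <<'E'
def held(col,z0=None,save_as=None,rad=150):
    s=manip.observe(); M=R.from_rotvec(s['tool_rot']).as_matrix(); p=np.array(s['eef_pos']); f=grab('wrist')
    if save_as: save(f,save_as)
    z0=p[2]-.0136 if z0 is None else z0
    T=np.linalg.inv(f['W'])@[*p[:2],z0+.005,1]; uv=(T[0]/T[2]*f['fx']+f['cx'],T[1]/T[2]*f['fy']+f['cy'])
    c0,r,t,cnt,rect,mz=screen(f,*col,z0,uv,rad); a=np.arctan2(M[1,0],M[0,0])
    L=np.array([[np.cos(a),np.sin(a)],[-np.sin(a),np.cos(a)]])@(c0-p[:2])
    print('tcp',p.round(4),'toolx deg',np.degrees(a).round(2),'tilt',M[:2,2].round(4),'| c0',c0.round(4),'r',r.round(4),'ang',np.degrees(t).round(2),cnt,'medz',round(float(mz),4))
    print('in tool frame: xy',(L*1000).round(2),'dyaw',round((np.degrees(t-a)+180)%360-180,2), 'force',np.round(s['contact_force'],1),'clock',s['clock'])
    return f
E
python3 -c "
from h import *
held(YEL,.04)"
```

```text
tcp [ 0.5613 -0.0027  0.0536] toolx deg -179.69 tilt [0.0031 0.0015] | c0 [ 0.5501 -0.0029] r 0.0686 ang 179.86 [0, 279, 733, 277] medz 0.0473
in tool frame: xy [11.23  0.12] dyaw -0.46 force [-1.4  1.7  6.6] clock 4.75
```

```bash
cat >> h.py <<'E'
from scipy.optimize import least_squares
def rimfit(col,z0=None):
    """centre of held screen in tool frame (mm) from outer rim arc, R=75 mm, rim edge ~z0+.008; angle from lug"""
    s=manip.observe(); M=R.from_rotvec(s['tool_rot']).as_matrix(); p=np.array(s['eef_pos']); f=grab('wrist')
    off=.0136
    hsv=cv2.cvtColor(f['image'],cv2.COLOR_RGB2HSV); m=cv2.inRange(hsv,*col)
    uv=np.argwhere(m)[:,::-1]; z=p[2]-off if z0 is None else z0
    def tool(u,h): return (plane(f,u,z+h)-[*p[:2],z])@M   # tool axes
    q=tool(uv,.006)[:,:2]; rr=np.hypot(*q.T); a=np.arctan2(q[:,1],q[:,0])
    pts=[]
    for b in np.radians(np.arange(-80,80.1,2)):
        k=(abs(a-b)<.02)&(rr>.066)&(rr<.082)
        if k.sum()>3: pts.append(q[k][np.argmax(rr[k])])
    pts=np.array(pts)
    g=least_squares(lambda x:np.hypot(*(pts-x).T)-.075,[0,0],loss='soft_l1',f_scale=.0005)
    # lug: mask px around 50..66mm, tangential edges of +x region -> mean v (spoke+lug symmetric)
    q5=tool(uv,.005)[:,:2]-g.x
    e=[]
    for x in np.arange(.050,.066,.002):
        k=(abs(q5[:,0]-x)<.0012)&(abs(q5[:,1])<.020)
        if k.sum()>3: e.append((x,(q5[k,1].min()+q5[k,1].max())/2,np.ptp(q5[k,1])))
    e=np.array(e)
    k=(abs(q5[:,0])<.063)&(q5[:,0]>.016)&(q5[:,0]<.046)&(abs(q5[:,1])<.008)
    sp=np.polyfit(q5[k,0],q5[k,1],1)
    print('tcp',p.round(4),'toolx',np.degrees(np.arctan2(M[1,0],M[0,0])).round(2),'z-axis xy',M[:2,2].round(4),'F',np.round(s['contact_force'],1),'t',s['clock'])
    print(' centre(tool mm)',(g.x*1000).round(2),'n',len(pts),'rms',(1e3*np.sqrt(np.mean((np.hypot(*(pts-g.x).T)-.075)**2))).round(2),
      'lug v',(np.median(e[:,1])*1000).round(2),'w',(np.median(e[:,2])*1000).round(1),'spoke deg',np.degrees(np.arctan(sp[0])).round(2),'off',(sp[1]*1e3).round(2))
    return f
E
python3 -c "
from h import *
rimfit(YEL,.04)"
```

```text
tcp [ 0.5613 -0.0027  0.0536] toolx -179.69 z-axis xy [0.0031 0.0015] F [-1.   1.4  6.2] t 4.8
 centre(tool mm) [ 2.85 -1.25] n 81 rms 0.17 lug v 0.46 w 25.2 spoke deg 0.07 off 0.27
```

>>> play_rows(
  motion=[
    {"fingers": 20, "dx": 0, "dy": 0, "dz": 6, "rx": 0, "ry": 0, "rz": 0},
    {"fingers": 20, "dx": 0, "dy": 0, "dz": 10, "rx": 0, "ry": 0, "rz": 0},
    {"fingers": 20, "dx": 0, "dy": 0, "dz": 14, "rx": 0, "ry": 0, "rz": 0},
    {"fingers": 20, "dx": 0, "dy": 0, "dz": 18, "rx": 0, "ry": 0, "rz": 0},
    {"fingers": 20, "dx": 0, "dy": 0, "dz": 20, "rx": 0, "ry": 0, "rz": 0},
    {"fingers": 20, "dx": 0, "dy": 0, "dz": 20, "rx": 0, "ry": 0, "rz": 0},
    {"fingers": 20, "dx": 0, "dy": 0, "dz": 10, "rx": 0, "ry": 0, "rz": 0},
    {"fingers": 20, "dx": 0, "dy": 0, "dz": 0, "rx": 0, "ry": 0, "rz": 0},
    {"fingers": 20, "dx": 0, "dy": 0, "dz": 0, "rx": 0, "ry": 0, "rz": 0},
  ],
)

```text
clock: 5.6
eef_pos: [0.5598, -0.0038, 0.1501]
tool_rot: [-0.008, 3.141, 0.0]
contact_force: [-0.2, 0.2, -2.5]
finger_gap: 0.314
finger_force: 50.5
```

```bash
python3 -c "
from h import *
rimfit(YEL)"
```

```text
tcp [ 0.5598 -0.0038  0.1501] toolx -179.71 z-axis xy [0.0006 0.0001] F [-0.2  0.2 -2.5] t 5.6
 centre(tool mm) [ 3.11 -1.18] n 81 rms 0.21 lug v 0.23 w 25.0 spoke deg 0.13 off 0.13
```

>>> play_rows(
  motion=[
    {"fingers": 20, "dx": -3, "dy": -14, "dz": 0, "rx": 0, "ry": 0, "rz": 0},
    {"fingers": 20, "dx": -3, "dy": -28, "dz": 0, "rx": 0, "ry": 0, "rz": 0},
    {"fingers": 20, "dx": -3, "dy": -30, "dz": 0, "rx": 0, "ry": 0, "rz": 0},
    {"fingers": 20, "dx": -3, "dy": -30, "dz": 0, "rx": 0, "ry": 0, "rz": 0},
    {"fingers": 20, "dx": -3, "dy": -30, "dz": 0, "rx": 0, "ry": 0, "rz": 0},
    {"fingers": 20, "dx": -3, "dy": -30, "dz": 0, "rx": 0, "ry": 0, "rz": 0},
    {"fingers": 20, "dx": -3, "dy": -30, "dz": 0, "rx": 0, "ry": 0, "rz": 0},
    {"fingers": 20, "dx": -3, "dy": -30, "dz": 0, "rx": 0, "ry": 0, "rz": 0},
    {"fingers": 20, "dx": -3, "dy": -30, "dz": 0, "rx": 0, "ry": 0, "rz": 0},
    {"fingers": 20, "dx": -3, "dy": -30, "dz": 0, "rx": 0, "ry": 0, "rz": 0},
    {"fingers": 20, "dx": -3, "dy": -30, "dz": -12, "rx": 0, "ry": 0, "rz": 0},
    {"fingers": 20, "dx": -3, "dy": -16, "dz": -18, "rx": 0, "ry": 0, "rz": 0},
    {"fingers": 20, "dx": 0, "dy": 0, "dz": -20, "rx": 0, "ry": 0, "rz": 0},
    {"fingers": 20, "dx": 0, "dy": 0, "dz": -20, "rx": 0, "ry": 0, "rz": 0},
    {"fingers": 20, "dx": 0, "dy": 0, "dz": -20, "rx": 0, "ry": 0, "rz": 0},
    {"fingers": 20, "dx": 0, "dy": 0, "dz": -20, "rx": 0, "ry": 0, "rz": 0},
    {"fingers": 20, "dx": 0, "dy": 0, "dz": 0, "rx": 0, "ry": 0, "rz": 0},
    {"fingers": 20, "dx": 0, "dy": 0, "dz": 0, "rx": 0, "ry": 0, "rz": 0},
  ],
)

```text
clock: 7.15
eef_pos: [0.5222, -0.3309, 0.0375]
tool_rot: [0.008, -3.137, -0.003]
contact_force: [0.3, 0.3, -0.9]
finger_gap: 0.314
finger_force: 50.4
```

```bash
python3 -c "
from h import *
f=rimfit(YEL)
hsv=cv2.cvtColor(f['image'],cv2.COLOR_RGB2HSV)
# board height near: depth over brownish px
d=depth(f,np.argwhere(f['range_z']>.0)[::37,::-1]); k=(abs(d[:,0]-.523)<.09)&(abs(d[:,1]+.332)<.14)&(d[:,2]<.03); print(np.percentile(d[k,2],[20,50,80]))
"
```

```text
tcp [ 0.5222 -0.3309  0.0375] toolx -179.72 z-axis xy [-0.0045  0.0021] F [ 0.3  0.3 -0.9] t 7.15
 centre(tool mm) [ 3.56 -1.  ] n 81 rms 0.23 lug v 0.21 w 26.5 spoke deg 0.31 off -0.12
[0.01177889 0.01237756 0.01365111]
```

>>> play_rows(
  motion=[
    {"fingers": 20, "dx": 0, "dy": 0, "dz": -5, "rx": 0, "ry": 0, "rz": 0},
    {"fingers": 20, "dx": 0, "dy": 0, "dz": -3, "rx": 0, "ry": 0, "rz": 0},
    {"fingers": 20, "dx": 0, "dy": 0, "dz": -2, "rx": 0, "ry": 0, "rz": 0},
    {"fingers": 20, "dx": 0, "dy": 0, "dz": -1.5, "rx": 0, "ry": 0, "rz": 0},
    {"fingers": 20, "dx": 0, "dy": 0, "dz": -1.5, "rx": 0, "ry": 0, "rz": 0},
    {"fingers": 20, "dx": 0, "dy": 0, "dz": 0, "rx": 0, "ry": 0, "rz": 0},
  ],
)

```text
clock: 7.7
eef_pos: [0.5239, -0.3315, 0.0266]
tool_rot: [0.008, -3.142, -0.0]
contact_force: [-0.3, 0.3, -0.9]
finger_gap: 0.311
finger_force: 50.5
```

>>> play_rows(
  motion=[
    {"fingers": 20, "dx": 0, "dy": 0, "dz": -1, "rx": 0, "ry": 0, "rz": 0},
    {"fingers": 20, "dx": 0, "dy": 0, "dz": -1, "rx": 0, "ry": 0, "rz": 0},
    {"fingers": 20, "dx": 0, "dy": 0, "dz": 0, "rx": 0, "ry": 0, "rz": 0},
  ],
)

```text
clock: 7.95
eef_pos: [0.5241, -0.3318, 0.0257]
tool_rot: [-0.008, 3.141, 0.0]
contact_force: [-1.9, 1.3, 5.4]
finger_gap: 0.315
finger_force: 51.3
```

>>> play_rows(
  motion=[
    {"fingers": 85, "dx": 0, "dy": 0, "dz": 0, "rx": 0, "ry": 0, "rz": 0},
    {"fingers": 85, "dx": 0, "dy": 0, "dz": 0, "rx": 0, "ry": 0, "rz": 0},
    {"fingers": 85, "dx": 0, "dy": 0, "dz": 0, "rx": 0, "ry": 0, "rz": 0},
    {"fingers": 85, "dx": 0, "dy": 0, "dz": 0, "rx": 0, "ry": 0, "rz": 0},
    {"fingers": 85, "dx": 0, "dy": 0, "dz": 10, "rx": 0, "ry": 0, "rz": 0},
    {"fingers": 85, "dx": 0, "dy": 0, "dz": 20, "rx": 0, "ry": 0, "rz": 0},
    {"fingers": 85, "dx": 0, "dy": 0, "dz": 30, "rx": 0, "ry": 0, "rz": 0},
    {"fingers": 85, "dx": 0, "dy": 0, "dz": 35, "rx": 0, "ry": 0, "rz": 0},
    {"fingers": 85, "dx": 0, "dy": 0, "dz": 35, "rx": 0, "ry": 0, "rz": 0},
    {"fingers": 85, "dx": 0, "dy": 0, "dz": 35, "rx": 0, "ry": 0, "rz": 0},
    {"fingers": 85, "dx": 0, "dy": 0, "dz": 20, "rx": 0, "ry": 0, "rz": 0},
  ],
)

```text
clock: 8.87
eef_pos: [0.5251, -0.3328, 0.2148]
tool_rot: [-0.007, 3.136, -0.004]
contact_force: [0.9, -0.9, 0.1]
finger_gap: 0.993
finger_force: 0.0
```

```bash
python3 -c "
from h import *
rimfit(YEL,.012)"
```

```text
tcp [ 0.5251 -0.3328  0.2148] toolx -179.74 z-axis xy [ 0.0053 -0.0027] F [ 0.9 -0.9  0.1] t 8.8667
 centre(tool mm) [ 4.2  -0.12] n 81 rms 0.25 lug v 0.64 w 25.9 spoke deg 0.62 off -0.2
```

>>> play_rows(
  motion=[
    {"fingers": 85, "dx": -6, "dy": 20, "dz": 0, "rx": 0, "ry": 0, "rz": -0.0766},
    {"fingers": 85, "dx": -6, "dy": 32, "dz": 0, "rx": 0, "ry": 0, "rz": -0.0766},
    {"fingers": 85, "dx": -6, "dy": 33, "dz": 0, "rx": 0, "ry": 0, "rz": -0.0766},
    {"fingers": 85, "dx": -6, "dy": 33, "dz": 0, "rx": 0, "ry": 0, "rz": -0.0766},
    {"fingers": 85, "dx": -6, "dy": 33, "dz": 0, "rx": 0, "ry": 0, "rz": -0.0766},
    {"fingers": 85, "dx": -6, "dy": 33, "dz": 0, "rx": 0, "ry": 0, "rz": -0.0766},
    {"fingers": 85, "dx": -6, "dy": 33, "dz": 0, "rx": 0, "ry": 0, "rz": -0.0766},
    {"fingers": 85, "dx": -6, "dy": 33, "dz": 0, "rx": 0, "ry": 0, "rz": -0.0766},
    {"fingers": 85, "dx": -6, "dy": 33, "dz": 0, "rx": 0, "ry": 0, "rz": -0.0766},
    {"fingers": 85, "dx": -6, "dy": 33, "dz": 0, "rx": 0, "ry": 0, "rz": -0.0766},
    {"fingers": 85, "dx": -6, "dy": 33, "dz": 0, "rx": 0, "ry": 0, "rz": -0.0766},
    {"fingers": 85, "dx": -6, "dy": 33, "dz": 0, "rx": 0, "ry": 0, "rz": -0.0766},
    {"fingers": 85, "dx": -6, "dy": 33, "dz": 0, "rx": 0, "ry": 0, "rz": -0.0766},
    {"fingers": 85, "dx": -6, "dy": 33, "dz": 0, "rx": 0, "ry": 0, "rz": -0.0766},
    {"fingers": 85, "dx": -6, "dy": 33, "dz": 0, "rx": 0, "ry": 0, "rz": -0.0766},
    {"fingers": 85, "dx": -6, "dy": 33, "dz": 0, "rx": 0, "ry": 0, "rz": -0.0766},
    {"fingers": 85, "dx": -6, "dy": 33, "dz": 0, "rx": 0, "ry": 0, "rz": -0.0766},
    {"fingers": 85, "dx": -6, "dy": 33, "dz": 0, "rx": 0, "ry": 0, "rz": -0.0766},
    {"fingers": 85, "dx": -6, "dy": 33, "dz": 0, "rx": 0, "ry": 0, "rz": -0.0766},
    {"fingers": 85, "dx": -6, "dy": 33, "dz": 0, "rx": 0, "ry": 0, "rz": -0.0766},
  ],
)

```text
clock: 10.58
eef_pos: [0.4034, 0.3158, 0.2102]
tool_rot: [-2.177, -2.265, -0.001]
contact_force: [0.1, -1.0, -0.5]
finger_gap: 0.998
finger_force: 0.0
```

```bash
python3 -c "
from h import *
rimfit(BLUE,0)"
```

```text
tcp [0.4034 0.3158 0.2102] toolx 92.29 z-axis xy [0.0004 0.0005] F [ 0.1 -1.  -0.5] t 10.5833
 centre(tool mm) [-13.55  -0.88] n 19 rms 0.26 lug v 0.55 w 23.1 spoke deg 1.61 off -0.66
```

>>> play_rows(
  motion=[
    {"fingers": 85, "dx": 0, "dy": -5, "dz": -16, "rx": 0, "ry": 0, "rz": 0},
    {"fingers": 85, "dx": 0, "dy": -5, "dz": -16, "rx": 0, "ry": 0, "rz": 0},
    {"fingers": 85, "dx": 0, "dy": -4, "dz": -16, "rx": 0, "ry": 0, "rz": 0},
    {"fingers": 85, "dx": 0, "dy": -2, "dz": -16, "rx": 0, "ry": 0, "rz": 0},
    {"fingers": 85, "dx": 0, "dy": 0, "dz": 0, "rx": 0, "ry": 0, "rz": 0},
    {"fingers": 85, "dx": 0, "dy": 0, "dz": 0, "rx": 0, "ry": 0, "rz": 0},
  ],
)

```text
clock: 11.13
eef_pos: [0.4038, 0.2978, 0.1456]
tool_rot: [2.172, 2.269, -0.002]
contact_force: [-0.2, 0.0, 0.6]
finger_gap: 0.995
finger_force: 0.0
```

```bash
python3 -c "
from h import *
rimfit(BLUE,0)
held(BLUE,0)"
```

```text
tcp [0.4038 0.2978 0.1456] toolx 92.5 z-axis xy [-0.0009 -0.001 ] F [-0.2  0.   0.6] t 11.1333
 centre(tool mm) [ 5.14 -0.41] n 81 rms 0.28 lug v 0.87 w 24.7 spoke deg 0.31 off 0.23
tcp [0.4043 0.2984 0.1464] toolx deg 92.51 tilt [0.0005 0.0003] | c0 [0.4042 0.3024] r 0.0748 ang 91.75 [0, 219, 0, 0] medz 0.0068
in tool frame: xy [ 3.92 -0.09] dyaw -0.77 force [-0.5 -0.  -0.6] clock 11.1833
```

>>> play_rows(
  motion=[
    {"fingers": 85, "dx": 0.5, "dy": 1, "dz": -15, "rx": 0, "ry": 0, "rz": -0.005},
    {"fingers": 85, "dx": 0, "dy": 0.5, "dz": -20, "rx": 0, "ry": 0, "rz": -0.005},
    {"fingers": 85, "dx": 0, "dy": 0, "dz": -20, "rx": 0, "ry": 0, "rz": 0},
    {"fingers": 85, "dx": 0, "dy": 0, "dz": -20, "rx": 0, "ry": 0, "rz": 0},
    {"fingers": 85, "dx": 0, "dy": 0, "dz": -20, "rx": 0, "ry": 0, "rz": 0},
    {"fingers": 85, "dx": 0, "dy": 0, "dz": -20, "rx": 0, "ry": 0, "rz": 0},
    {"fingers": 85, "dx": 0, "dy": 0, "dz": -12, "rx": 0, "ry": 0, "rz": 0},
    {"fingers": 85, "dx": 0, "dy": 0, "dz": -8, "rx": 0, "ry": 0, "rz": 0},
    {"fingers": 35, "dx": 0, "dy": 0, "dz": 0, "rx": 0, "ry": 0, "rz": 0},
    {"fingers": 35, "dx": 0, "dy": 0, "dz": 0, "rx": 0, "ry": 0, "rz": 0},
    {"fingers": 35, "dx": 0, "dy": 0, "dz": 0, "rx": 0, "ry": 0, "rz": 0},
    {"fingers": 25, "dx": 0, "dy": 0, "dz": 0, "rx": 0, "ry": 0, "rz": 0},
    {"fingers": 20, "dx": 0, "dy": 0, "dz": 0, "rx": 0, "ry": 0, "rz": 0},
    {"fingers": 20, "dx": 0, "dy": 0, "dz": 0, "rx": 0, "ry": 0, "rz": 0},
    {"fingers": 20, "dx": 0, "dy": 0, "dz": 0, "rx": 0, "ry": 0, "rz": 0},
    {"fingers": 20, "dx": 0, "dy": 0, "dz": 0, "rx": 0, "ry": 0, "rz": 0},
  ],
)

```text
clock: 12.57
eef_pos: [0.405, 0.3004, 0.0118]
tool_rot: [-2.183, -2.259, -0.003]
contact_force: [-0.3, -0.7, 5.0]
finger_gap: 0.309
finger_force: 50.5
```

```bash
python3 -c "
from h import *
rimfit(BLUE,0)"
```

```text
tcp [0.405  0.3004 0.0118] toolx 91.95 z-axis xy [0.0012 0.0014] F [-0.3 -0.7  5. ] t 12.5667
 centre(tool mm) [ 3.11 -0.73] n 81 rms 0.1 lug v -0.0 w 25.0 spoke deg 0.58 off -0.25
```

>>> play_rows(
  motion=[
    {"fingers": 20, "dx": 0, "dy": 0, "dz": 6, "rx": 0, "ry": 0, "rz": 0},
    {"fingers": 20, "dx": 0, "dy": 0, "dz": 14, "rx": 0, "ry": 0, "rz": 0},
    {"fingers": 20, "dx": 0, "dy": 0, "dz": 20, "rx": 0, "ry": 0, "rz": 0},
    {"fingers": 20, "dx": 0, "dy": 0, "dz": 25, "rx": 0, "ry": 0, "rz": 0},
    {"fingers": 20, "dx": 0, "dy": 0, "dz": 25, "rx": 0, "ry": 0, "rz": 0},
    {"fingers": 20, "dx": 0, "dy": 0, "dz": 25, "rx": 0, "ry": 0, "rz": 0},
    {"fingers": 20, "dx": 0, "dy": -5, "dz": 25, "rx": 0, "ry": 0, "rz": 0},
    {"fingers": 20, "dx": 0, "dy": -15, "dz": 15, "rx": 0, "ry": 0, "rz": 0},
    {"fingers": 20, "dx": 0, "dy": -20, "dz": 5, "rx": 0, "ry": 0, "rz": 0},
    {"fingers": 20, "dx": 0, "dy": -20, "dz": 0, "rx": 0, "ry": 0, "rz": 0.05},
    {"fingers": 20, "dx": 0, "dy": -20, "dz": 0, "rx": 0, "ry": 0, "rz": 0.1},
    {"fingers": 20, "dx": 10, "dy": -20, "dz": 0, "rx": 0, "ry": 0, "rz": 0.1},
    {"fingers": 20, "dx": 12, "dy": -20, "dz": 0, "rx": 0, "ry": 0, "rz": 0.1},
    {"fingers": 20, "dx": 12, "dy": -20, "dz": 0, "rx": 0, "ry": 0, "rz": 0.1},
    {"fingers": 20, "dx": 12, "dy": -20, "dz": 0, "rx": 0, "ry": 0, "rz": 0.1},
    {"fingers": 20, "dx": 12, "dy": -20, "dz": 0, "rx": 0, "ry": 0, "rz": 0.1},
    {"fingers": 20, "dx": 12, "dy": -20, "dz": 0, "rx": 0, "ry": 0, "rz": 0.1},
    {"fingers": 20, "dx": 12, "dy": -20, "dz": 0, "rx": 0, "ry": 0, "rz": 0.1},
    {"fingers": 20, "dx": 12, "dy": -20, "dz": 0, "rx": 0, "ry": 0, "rz": 0.1},
    {"fingers": 20, "dx": 12, "dy": -20, "dz": 0, "rx": 0, "ry": 0, "rz": 0.1},
  ],
)

```text
clock: 14.28
eef_pos: [0.5105, 0.0388, 0.171]
tool_rot: [-0.75, -3.051, -0.0]
contact_force: [0.6, 0.3, -2.1]
finger_gap: 0.313
finger_force: 49.7
```

>>> play_rows(
  motion=[
    {"fingers": 20, "dx": 12, "dy": -20, "dz": 0, "rx": 0, "ry": 0, "rz": 0.1},
    {"fingers": 20, "dx": 12, "dy": -20, "dz": 0, "rx": 0, "ry": 0, "rz": 0.1},
    {"fingers": 20, "dx": 12, "dy": -16, "dz": 0, "rx": 0, "ry": 0, "rz": 0.1},
    {"fingers": 20, "dx": 12, "dy": -6, "dz": 0, "rx": 0, "ry": 0, "rz": 0.1},
    {"fingers": 20, "dx": 2, "dy": 0, "dz": 0, "rx": 0, "ry": 0, "rz": 0.1},
    {"fingers": 20, "dx": 0, "dy": 0, "dz": 0, "rx": 0, "ry": 0, "rz": 0.09},
    {"fingers": 20, "dx": 0, "dy": 0, "dz": 0, "rx": 0, "ry": 0, "rz": 0},
    {"fingers": 20, "dx": 0, "dy": 0, "dz": 0, "rx": 0, "ry": 0, "rz": 0},
  ],
)

```text
clock: 14.95
eef_pos: [0.56, -0.0223, 0.1708]
tool_rot: [0.157, -3.137, -0.0]
contact_force: [0.5, -0.2, -2.2]
finger_gap: 0.318
finger_force: 49.7
```

```bash
python3 -c "
from h import *
s=manip.observe()
f=rimfit(BLUE,s['eef_pos'][2]-.0118); save(f,'w5.png')"
```

```text
tcp [ 0.56   -0.0223  0.1708] toolx -174.25 z-axis xy [-0.0004  0.0001] F [ 0.5 -0.2 -2.2] t 14.95
 centre(tool mm) [ 4.95 -1.06] n 81 rms 0.14 lug v -0.1 w 25.1 spoke deg 0.41 off -0.24
```

View pics/w5.png

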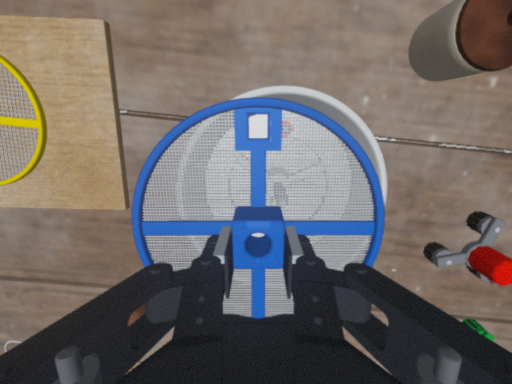

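The blue screen hangs level in the grip, hub at (258,240), slot at (258,126), with the hopper's shaft at (279,187) and the pin mark at (286,129) seen through the mesh. I overshot in y by 19 mm and in yaw by about 5°, so I check for tilt or slip and then correct.

```bash
cat >> h.py <<'E'
def tilt(col):
    s=manip.observe(); M=R.from_rotvec(s['tool_rot']).as_matrix(); p=np.array(s['eef_pos']); f=grab('wrist')
    m=cv2.inRange(cv2.cvtColor(f['image'],cv2.COLOR_RGB2HSV),*col); m=cv2.erode(m,np.ones((3,3),np.uint8))
    q=(depth(f,np.argwhere(m)[:,::-1])-p)@M*1000
    rr=np.hypot(q[:,0]-3,q[:,1])
    sp=q[(((abs(q[:,1])<4)&(q[:,0]>22)&(q[:,0]<48))|((abs(q[:,0]-3)<4)&(abs(q[:,1])>20)&(abs(q[:,1])<66)))&(q[:,2]>-12)&(q[:,2]<20)]
    lug=q[(q[:,0]>54)&(q[:,0]<68)&(abs(q[:,1])>7)&(abs(q[:,1])<11)]
    rimL=q[(rr>68)&(rr<76)&(q[:,1]<-60)];rimR=q[(rr>68)&(rr<76)&(q[:,1]>60)];rimF=q[(rr>71)&(q[:,0]>60)]
    for n,a in dict(spoke=sp,lug=lug,rimL=rimL,rimR=rimR,rimF=rimF).items(): print(n,len(a),np.median(a,0).round(1) if len(a) else '')
    A=np.c_[sp[:,:2],np.ones(len(sp))]; print('plane',np.linalg.lstsq(A,sp[:,2],rcond=None)[0].round(4))
E
python3 -c "
from h import *
tilt(BLUE)"
```

```text
spoke 1597 [ 5.6 -0.9  6.7]
lug 365 [61.  -7.   6.8]
rimL 854 [ 13.2 -70.3   4. ]
rimR 760 [12.  68.6  4. ]
rimF 1462 [74.  -0.4  3.8]
plane [-1.0000e-04  1.3000e-03  6.6879e+00]
```

>>> play_rows(
  motion=[
    {"fingers": 20, "dx": 1, "dy": 6, "dz": 0, "rx": 0, "ry": 0, "rz": -0.03},
    {"fingers": 20, "dx": 1, "dy": 7, "dz": 0, "rx": 0, "ry": 0, "rz": -0.03},
    {"fingers": 20, "dx": 1.3, "dy": 6.4, "dz": 0, "rx": 0, "ry": 0, "rz": -0.035},
    {"fingers": 20, "dx": 0, "dy": 0, "dz": -10, "rx": 0, "ry": 0, "rz": 0},
    {"fingers": 20, "dx": 0, "dy": 0, "dz": -10, "rx": 0, "ry": 0, "rz": 0},
    {"fingers": 20, "dx": 0, "dy": 0, "dz": -10, "rx": 0, "ry": 0, "rz": 0},
    {"fingers": 20, "dx": 0, "dy": 0, "dz": -10, "rx": 0, "ry": 0, "rz": 0},
    {"fingers": 20, "dx": 0, "dy": 0, "dz": 0, "rx": 0, "ry": 0, "rz": 0},
    {"fingers": 20, "dx": 0, "dy": 0, "dz": 0, "rx": 0, "ry": 0, "rz": 0},
    {"fingers": 20, "dx": 0, "dy": 0, "dz": 0, "rx": 0, "ry": 0, "rz": 0},
  ],
)

```text
clock: 15.88
eef_pos: [0.5639, -0.0031, 0.1306]
tool_rot: [0.012, -3.142, 0.0]
contact_force: [1.0, 0.3, -1.2]
finger_gap: 0.314
finger_force: 49.7
```

```bash
python3 -c "
from h import *
for i in range(3):
  s=manip.observe()
  f=rimfit(BLUE,s['eef_pos'][2]-.0118)
save(f,'w6.png')
hsv=cv2.cvtColor(f['image'],cv2.COLOR_RGB2HSV); m=cv2.inRange(hsv,(0,90,80),(9,255,255))|cv2.inRange(hsv,(170,90,80),(180,255,255))
m[:60]=0; m[160:]=0; m[:,:200]=0; m[:,310:]=0
p=np.argwhere(m)[:,::-1]; print(len(p),p.mean(0),plane(f,[p.mean(0)],.041)); 
T=np.linalg.inv(f['W'])
def pr(P): c=T@[*P,1]; d=c[:2]/c[2]; d=d*(1+f['k1']*(d@d)); return d[0]*f['fx']+f['cx'],d[1]*f['fy']+f['cy']
print(pr((.5584,-.004,.098)),pr((.4984,-.0043,.056)))
im=f['image'][60:300,150:370,::-1]; cv2.imwrite('pics/w6c.png',cv2.resize(im,None,fx=2.4,fy=2.4,interpolation=2))"
```

```text
tcp [ 0.5639 -0.0031  0.1306] toolx -179.56 z-axis xy [-0.     -0.0002] F [ 1.   0.3 -1.2] t 15.8833
 centre(tool mm) [ 4.88 -1.14] n 81 rms 0.11 lug v 0.05 w 25.0 spoke deg 0.44 off -0.18
tcp [ 0.5641 -0.003   0.1309] toolx -179.56 z-axis xy [ 0.0006 -0.    ] F [ 0.4  0.4 -1.7] t 15.9333
 centre(tool mm) [ 4.88 -1.13] n 81 rms 0.1 lug v 0.04 w 25.0 spoke deg 0.33 off -0.13
tcp [ 0.5642 -0.0029  0.1311] toolx -179.55 z-axis xy [0.001 0.   ] F [ 0.9 -0.4 -1.7] t 15.9833
 centre(tool mm) [ 4.86 -1.14] n 81 rms 0.1 lug v 0.05 w 25.0 spoke deg 0.52 off -0.22
151 [259.19205298 122.56291391] [[ 0.49841705 -0.0033286   0.041     ]]
(np.float64(257.89790816625225), np.float64(212.39876503504115)) (np.float64(258.0632314087745), np.float64(122.80327499076961))
```

View pics/w6c.png

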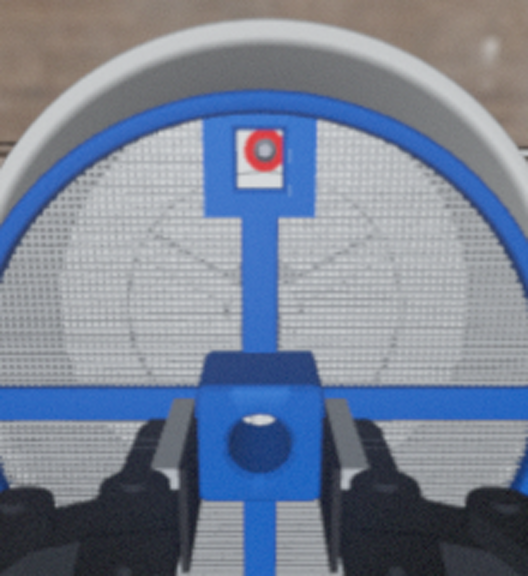

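The crop shows the pin in its red ring inside the slot, at crop (264,150) against the slot centre at (259,158). I trim x by -0.8 mm and yaw by -0.01 rad, then lower onto the shaft.

>>> play_rows(
  motion=[
    {"fingers": 20, "dx": -0.8, "dy": 0, "dz": 0, "rx": 0, "ry": 0, "rz": -0.01},
    {"fingers": 20, "dx": 0, "dy": 0, "dz": -6, "rx": 0, "ry": 0, "rz": 0},
    {"fingers": 20, "dx": 0, "dy": 0, "dz": -6, "rx": 0, "ry": 0, "rz": 0},
    {"fingers": 20, "dx": 0, "dy": 0, "dz": -5, "rx": 0, "ry": 0, "rz": 0},
    {"fingers": 20, "dx": 0, "dy": 0, "dz": -5, "rx": 0, "ry": 0, "rz": 0},
    {"fingers": 20, "dx": 0, "dy": 0, "dz": -4, "rx": 0, "ry": 0, "rz": 0},
    {"fingers": 20, "dx": 0, "dy": 0, "dz": -4, "rx": 0, "ry": 0, "rz": 0},
    {"fingers": 20, "dx": 0, "dy": 0, "dz": -4, "rx": 0, "ry": 0, "rz": 0},
    {"fingers": 20, "dx": 0, "dy": 0, "dz": 0, "rx": 0, "ry": 0, "rz": 0},
  ],
)

```text
clock: 16.78
eef_pos: [0.5627, -0.0024, 0.0958]
tool_rot: [-0.003, -3.141, -0.0]
contact_force: [1.2, 1.1, -2.6]
finger_gap: 0.309
finger_force: 49.7
```

```bash
python3 -c "
from h import *
s=manip.observe()
f=rimfit(BLUE,s['eef_pos'][2]-.0118)"
```

```text
tcp [ 0.5627 -0.0024  0.0958] toolx 179.9 z-axis xy [-0.0008  0.0002] F [ 1.2  1.1 -2.6] t 16.7833
 centre(tool mm) [ 4.95 -1.15] n 81 rms 0.1 lug v 0.19 w 25.0 spoke deg 0.4 off -0.16
```

>>> play_rows(
  motion=[
    {"fingers": 20, "dx": 0.2, "dy": -0.2, "dz": -5, "rx": 0, "ry": 0, "rz": 0},
    {"fingers": 20, "dx": 0.2, "dy": -0.2, "dz": -5, "rx": 0, "ry": 0, "rz": 0},
    {"fingers": 20, "dx": 0, "dy": 0, "dz": -5, "rx": 0, "ry": 0, "rz": 0},
    {"fingers": 20, "dx": 0, "dy": 0, "dz": -5, "rx": 0, "ry": 0, "rz": 0},
    {"fingers": 20, "dx": 0, "dy": 0, "dz": -3, "rx": 0, "ry": 0, "rz": 0},
    {"fingers": 20, "dx": 0, "dy": 0, "dz": -3, "rx": 0, "ry": 0, "rz": 0},
    {"fingers": 20, "dx": 0, "dy": 0, "dz": -3, "rx": 0, "ry": 0, "rz": 0},
    {"fingers": 20, "dx": 0, "dy": 0, "dz": -3, "rx": 0, "ry": 0, "rz": 0},
    {"fingers": 20, "dx": 0, "dy": 0, "dz": 0, "rx": 0, "ry": 0, "rz": 0},
  ],
)

```text
clock: 17.58
eef_pos: [0.5634, -0.0027, 0.0641]
tool_rot: [-0.003, -3.142, -0.001]
contact_force: [0.9, 4.3, -4.6]
finger_gap: 0.314
finger_force: 49.5
```

>>> play_rows(
  motion=[
    {"fingers": 20, "dx": 0, "dy": 0.4, "dz": 0, "rx": 0, "ry": 0, "rz": 0},
    {"fingers": 20, "dx": 0, "dy": 0, "dz": -2, "rx": 0, "ry": 0, "rz": 0},
    {"fingers": 20, "dx": 0, "dy": 0, "dz": -2, "rx": 0, "ry": 0, "rz": 0},
    {"fingers": 20, "dx": 0, "dy": 0, "dz": -2, "rx": 0, "ry": 0, "rz": 0},
    {"fingers": 20, "dx": 0, "dy": 0, "dz": -2, "rx": 0, "ry": 0, "rz": 0},
    {"fingers": 20, "dx": 0, "dy": 0, "dz": -2, "rx": 0, "ry": 0, "rz": 0},
    {"fingers": 20, "dx": 0, "dy": 0, "dz": 0, "rx": 0, "ry": 0, "rz": 0},
  ],
)

```text
clock: 18.17
eef_pos: [0.5634, -0.0028, 0.0543]
tool_rot: [0.003, 3.142, -0.0]
contact_force: [0.8, 4.0, -2.6]
finger_gap: 0.316
finger_force: 49.8
```

Underside about 42.5 mm high; the last bit now.

>>> play_rows(
  motion=[
    {"fingers": 20, "dx": 0, "dy": 0.2, "dz": -1, "rx": 0, "ry": 0, "rz": 0},
    {"fingers": 20, "dx": 0, "dy": 0, "dz": -1, "rx": 0, "ry": 0, "rz": 0},
    {"fingers": 20, "dx": 0, "dy": 0, "dz": -1, "rx": 0, "ry": 0, "rz": 0},
    {"fingers": 20, "dx": 0, "dy": 0, "dz": -0.5, "rx": 0, "ry": 0, "rz": 0},
    {"fingers": 20, "dx": 0, "dy": 0, "dz": 0, "rx": 0, "ry": 0, "rz": 0},
    {"fingers": 20, "dx": 0, "dy": 0, "dz": 0, "rx": 0, "ry": 0, "rz": 0},
  ],
)

```text
clock: 18.67
eef_pos: [0.5634, -0.0028, 0.0518]
tool_rot: [0.003, 3.141, 0.0]
contact_force: [-1.6, 0.7, 4.9]
finger_gap: 0.318
finger_force: 50.7
```

```bash
python3 -c "
from h import *
s=manip.observe()
f=rimfit(BLUE,s['eef_pos'][2]-.0118)
tilt(BLUE)"
```

```text
tcp [ 0.5634 -0.0028  0.0518] toolx 179.88 z-axis xy [0.0001 0.    ] F [-1.6  0.7  4.9] t 18.6667
 centre(tool mm) [ 4.72 -1.25] n 81 rms 0.13 lug v 0.29 w 25.0 spoke deg 0.09 off 0.17
spoke 1637 [ 5.6 -0.4  6.6]
lug 373 [60.9 -7.   6.7]
rimL 882 [ 13.7 -70.3   4. ]
rimR 745 [11.2 68.5  4. ]
rimF 1365 [73.9 -1.5  3.7]
plane [-1.0000e-03 -4.0000e-04  6.6295e+00]
```

>>> play_rows(
  motion=[
    {"fingers": 85, "dx": 0, "dy": 0, "dz": 0, "rx": 0, "ry": 0, "rz": 0},
    {"fingers": 85, "dx": 0, "dy": 0, "dz": 0, "rx": 0, "ry": 0, "rz": 0},
    {"fingers": 85, "dx": 0, "dy": 0, "dz": 0, "rx": 0, "ry": 0, "rz": 0},
    {"fingers": 85, "dx": 0, "dy": 0, "dz": 0, "rx": 0, "ry": 0, "rz": 0},
    {"fingers": 85, "dx": 0, "dy": 0, "dz": 10, "rx": 0, "ry": 0, "rz": 0},
    {"fingers": 85, "dx": 0, "dy": 0, "dz": 20, "rx": 0, "ry": 0, "rz": 0},
    {"fingers": 85, "dx": 0, "dy": 0, "dz": 30, "rx": 0, "ry": 0, "rz": 0},
    {"fingers": 85, "dx": 0, "dy": 0, "dz": 30, "rx": 0, "ry": 0, "rz": 0},
    {"fingers": 85, "dx": 0, "dy": 0, "dz": 30, "rx": 0, "ry": 0, "rz": 0},
    {"fingers": 85, "dx": 0, "dy": 0, "dz": 30, "rx": 0, "ry": 0, "rz": 0},
    {"fingers": 85, "dx": 0, "dy": 0, "dz": 0, "rx": 0, "ry": 0, "rz": 0},
    {"fingers": 85, "dx": 0, "dy": 0, "dz": 0, "rx": 0, "ry": 0, "rz": 0},
  ],
)

```text
clock: 19.77
eef_pos: [0.5646, -0.0027, 0.2038]
tool_rot: [0.003, 3.137, 0.001]
contact_force: [0.4, 0.3, 0.1]
finger_gap: 0.997
finger_force: 0.0
```

```bash
python3 -c "
from h import *
f=rimfit(BLUE,.04); tilt(BLUE)
held(BLUE,.04)
save(f,'w7.png')
ys,xs=np.mgrid[150:280,215:305]; uv=np.c_[xs.ravel(),ys.ravel()]; d=depth(f,uv)
k=(d[:,2]>.088)&(d[:,2]<.105)&(np.hypot(d[:,0]-.5585,d[:,1]+.0035)<.012); print('shaft top',k.sum(),d[k].mean(0))"
```

```text
tcp [ 0.5646 -0.0027  0.2038] toolx 179.88 z-axis xy [0.0048 0.0005] F [0.4 0.3 0.1] t 19.7667
 centre(tool mm) [ 5.11 -1.34] n 81 rms 0.33 lug v 0.6 w 24.1 spoke deg 0.01 off 0.59
spoke 0 
lug 77 [ 61.4  -8.4 156.9]
rimL 147 [  6.7 -70.5 154.1]
rimR 97 [  6.3  68.5 153.8]
rimF 171 [ 74.9  -1.9 153.9]
plane [0. 0. 0.]
tcp [ 0.5628 -0.0026  0.2009] toolx deg 179.89 tilt [-0.0008 -0.    ] | c0 [ 0.5599 -0.0031] r 0.0745 ang 179.79 [0, 0, 194, 0] medz 0.0465
in tool frame: xy [2.9  0.46] dyaw -0.1 force [-0.2 -0.  -0.8] clock 19.8667
shaft top 114 [ 0.55673703 -0.00274713  0.09454494]
```

>>> play_rows(
  motion=[
    {"fingers": 85, "dx": 4, "dy": 20, "dz": 0, "rx": 0, "ry": 0, "rz": 0},
    {"fingers": 85, "dx": 6, "dy": 28, "dz": 0, "rx": 0, "ry": 0, "rz": 0},
    {"fingers": 85, "dx": 6, "dy": 28, "dz": 0, "rx": 0, "ry": 0, "rz": 0},
    {"fingers": 85, "dx": 6, "dy": 28, "dz": 0, "rx": 0, "ry": 0, "rz": 0},
    {"fingers": 85, "dx": 6, "dy": 28, "dz": 0, "rx": 0, "ry": 0, "rz": 0},
    {"fingers": 85, "dx": 6, "dy": 28, "dz": 0, "rx": 0, "ry": 0, "rz": 0},
    {"fingers": 85, "dx": 6, "dy": 28, "dz": 0, "rx": 0, "ry": 0, "rz": 0},
    {"fingers": 85, "dx": 6, "dy": 28, "dz": 0, "rx": 0, "ry": 0, "rz": 0},
    {"fingers": 85, "dx": 4, "dy": 20, "dz": 0, "rx": 0, "ry": 0, "rz": 0},
    {"fingers": 85, "dx": 4, "dy": 8, "dz": 0, "rx": 0, "ry": 0, "rz": 0},
    {"fingers": 85, "dx": 0, "dy": 0, "dz": 0, "rx": 0, "ry": 0, "rz": 0},
    {"fingers": 85, "dx": 0, "dy": 0, "dz": 0, "rx": 0, "ry": 0, "rz": 0},
  ],
)

```text
clock: 20.92
eef_pos: [0.617, 0.24, 0.1999]
tool_rot: [-0.004, -3.14, 0.003]
contact_force: [-0.1, -1.0, 0.1]
finger_gap: 0.999
finger_force: 0.0
```

```bash
cat >> h.py <<'E'
def knob(f,ztop,guess,rad=.03):
    hsv=cv2.cvtColor(f['image'],cv2.COLOR_RGB2HSV)
    m=cv2.inRange(hsv,(0,150,60),(7,255,255))|cv2.inRange(hsv,(174,150,60),(180,255,255))
    p=np.argwhere(m)[:,::-1]; d=depth(f,p); k=np.hypot(d[:,0]-guess[0],d[:,1]-guess[1])<rad
    p,d=p[k],d[k]; zt=np.percentile(d[:,2],95); t=d[:,2]>zt-.004
    w=plane(f,p[t],ztop)[:,:2]; h=cv2.convexHull(w.astype(np.float32))[:,0].astype(float)
    c,r=cv2.minEnclosingCircle(w.astype(np.float32)); cf=circfit(h)
    print('knob n',t.sum(),'ztop',round(float(zt),4),'enc',np.round(c,4),round(r,4),'fit',cf[0].round(4),cf[1].round(4))
E
python3 -c "
from h import *
s=manip.observe(); print(s['clock'],s['eef_pos'],s['tool_rot'])
f=grab('wrist'); save(f,'w8.png'); knob(f,.067,(.618,.241))"
```

```text
20.9167 [0.61704453 0.24001863 0.19987776] [-0.00381718 -3.1397408   0.00323113]
knob n 562 ztop 0.0682 enc [0.6193 0.2438] 0.0151 fit [0.6194 0.244 ] 0.0144
```

View pics/w8.png

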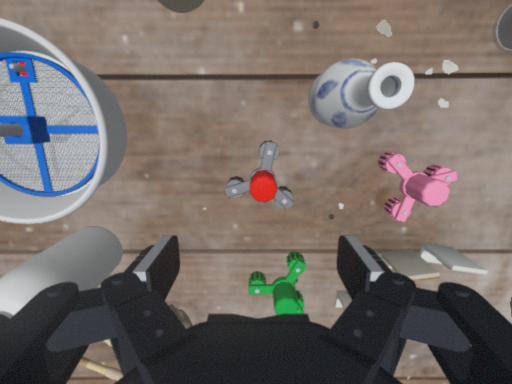

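The wrist view shows the red rotor clear, knob at (263,186). The bottle is at (350,95), the pink and green look-alikes at (425,185) and (287,295). In the hopper at left, the blue screen is flat with the pin in its slot at (20,68).

>>> play_rows(
  motion=[
    {"fingers": 85, "dx": 1, "dy": 1, "dz": -20, "rx": 0, "ry": 0, "rz": 0},
    {"fingers": 85, "dx": 1, "dy": 1, "dz": -25, "rx": 0, "ry": 0, "rz": 0},
    {"fingers": 85, "dx": 1, "dy": 1, "dz": -25, "rx": 0, "ry": 0, "rz": 0},
    {"fingers": 85, "dx": 1, "dy": 1, "dz": -25, "rx": 0, "ry": 0, "rz": 0},
    {"fingers": 85, "dx": 1, "dy": 1, "dz": -25, "rx": 0, "ry": 0, "rz": 0},
    {"fingers": 85, "dx": 0, "dy": 0, "dz": -25, "rx": 0, "ry": 0, "rz": 0},
    {"fingers": 85, "dx": 0, "dy": 0, "dz": -15, "rx": 0, "ry": 0, "rz": 0},
    {"fingers": 35, "dx": 0, "dy": 0, "dz": 0, "rx": 0, "ry": 0, "rz": 0},
    {"fingers": 35, "dx": 0, "dy": 0, "dz": 0, "rx": 0, "ry": 0, "rz": 0},
    {"fingers": 35, "dx": 0, "dy": 0, "dz": 0, "rx": 0, "ry": 0, "rz": 0},
    {"fingers": 27, "dx": 0, "dy": 0, "dz": 0, "rx": 0, "ry": 0, "rz": 0},
    {"fingers": 20, "dx": 0, "dy": 0, "dz": 0, "rx": 0, "ry": 0, "rz": 0},
    {"fingers": 20, "dx": 0, "dy": 0, "dz": 0, "rx": 0, "ry": 0, "rz": 0},
    {"fingers": 20, "dx": 0, "dy": 0, "dz": 0, "rx": 0, "ry": 0, "rz": 0},
  ],
)

```text
clock: 22.13
eef_pos: [0.6237, 0.2468, 0.0435]
tool_rot: [0.003, 3.138, 0.002]
contact_force: [-0.9, -0.9, 6.4]
finger_gap: 0.346
finger_force: 49.1
```

```bash
python3 -c "
from h import *
s=manip.observe(); print(s['clock'],s['eef_pos'],s['tool_rot'])
f=grab('wrist'); knob(f,.067,s['eef_pos'][:2])"
```

```text
22.1333 [0.62370146 0.24680371 0.04352666] [2.97682555e-03 3.13847123e+00 1.92340570e-03]
knob n 2488 ztop 0.0679 enc [0.6188 0.2455] 0.0153 fit [0.6188 0.2454] 0.015
```

>>> play_rows(
  motion=[
    {"fingers": 20, "dx": 0, "dy": 0, "dz": 6, "rx": 0, "ry": 0, "rz": 0},
    {"fingers": 20, "dx": 0, "dy": 0, "dz": 16, "rx": 0, "ry": 0, "rz": 0},
    {"fingers": 20, "dx": 0, "dy": 0, "dz": 25, "rx": 0, "ry": 0, "rz": 0},
    {"fingers": 20, "dx": 0, "dy": 0, "dz": 25, "rx": 0, "ry": 0, "rz": 0},
    {"fingers": 20, "dx": 0, "dy": 0, "dz": 25, "rx": 0, "ry": 0, "rz": 0},
    {"fingers": 20, "dx": 0, "dy": 0, "dz": 20, "rx": 0, "ry": 0, "rz": 0},
    {"fingers": 20, "dx": -3, "dy": -12, "dz": 5, "rx": 0, "ry": 0, "rz": 0},
    {"fingers": 20, "dx": -6, "dy": -24, "dz": 0, "rx": 0, "ry": 0, "rz": 0},
    {"fingers": 20, "dx": -7, "dy": -29, "dz": 0, "rx": 0, "ry": 0, "rz": 0},
    {"fingers": 20, "dx": -7, "dy": -29, "dz": 0, "rx": 0, "ry": 0, "rz": 0},
    {"fingers": 20, "dx": -7, "dy": -29, "dz": 0, "rx": 0, "ry": 0, "rz": 0},
    {"fingers": 20, "dx": -7, "dy": -29, "dz": 0, "rx": 0, "ry": 0, "rz": 0},
    {"fingers": 20, "dx": -7, "dy": -29, "dz": 0, "rx": 0, "ry": 0, "rz": 0},
    {"fingers": 20, "dx": -7, "dy": -29, "dz": 0, "rx": 0, "ry": 0, "rz": 0},
    {"fingers": 20, "dx": -6, "dy": -24, "dz": 0, "rx": 0, "ry": 0, "rz": 0},
    {"fingers": 20, "dx": -3, "dy": -14, "dz": 0, "rx": 0, "ry": 0, "rz": 0},
    {"fingers": 20, "dx": 0, "dy": 0, "dz": 0, "rx": 0, "ry": 0, "rz": 0},
    {"fingers": 20, "dx": 0, "dy": 0, "dz": 0, "rx": 0, "ry": 0, "rz": 0},
    {"fingers": 20, "dx": 0, "dy": 0, "dz": 0, "rx": 0, "ry": 0, "rz": 0},
  ],
)

```text
clock: 23.77
eef_pos: [0.5621, -0.0006, 0.1629]
tool_rot: [-0.002, -3.141, -0.001]
contact_force: [-0.1, 0.9, -2.1]
finger_gap: 0.342
finger_force: 49.6
```

```bash
python3 -c "
from h import *
for i in range(2):
  s=manip.observe(); print(s['clock'],s['eef_pos'].round(4),s['tool_rot'].round(4))
  f=grab('wrist'); knob(f,.067-.0435+s['eef_pos'][2],s['eef_pos'][:2])
save(f,'w9.png')"
```

```text
23.7667 [ 0.5621 -0.0006  0.1629] [-1.5000e-03 -3.1412e+00 -1.1000e-03]
knob n 2462 ztop 0.1873 enc [ 0.5573 -0.002 ] 0.0152 fit [ 0.5572 -0.0017] 0.0147
23.8167 [ 5.622e-01 -2.000e-04  1.629e-01] [-0.0000e+00 -3.1413e+00 -1.1000e-03]
knob n 2450 ztop 0.1873 enc [ 0.5573 -0.0015] 0.0152 fit [ 0.5574 -0.0013] 0.0147
```

>>> play_rows(
  motion=[
    {"fingers": 20, "dx": 1.4, "dy": -2.4, "dz": -10, "rx": 0, "ry": 0, "rz": 0},
    {"fingers": 20, "dx": 0, "dy": 0, "dz": -12, "rx": 0, "ry": 0, "rz": 0},
    {"fingers": 20, "dx": 0, "dy": 0, "dz": -10, "rx": 0, "ry": 0, "rz": 0},
    {"fingers": 20, "dx": 0, "dy": 0, "dz": -6, "rx": 0, "ry": 0, "rz": 0},
    {"fingers": 20, "dx": 0, "dy": 0, "dz": 0, "rx": 0, "ry": 0, "rz": 0},
    {"fingers": 20, "dx": 0, "dy": 0, "dz": 0, "rx": 0, "ry": 0, "rz": 0},
    {"fingers": 20, "dx": 0, "dy": 0, "dz": 0, "rx": 0, "ry": 0, "rz": 0},
  ],
)

```text
clock: 24.45
eef_pos: [0.564, -0.004, 0.1253]
tool_rot: [0.003, 3.141, -0.0]
contact_force: [-0.5, -0.2, -0.8]
finger_gap: 0.337
finger_force: 49.6
```

>>> play_rows(
  motion=[
    {"fingers": 20, "dx": -0.3, "dy": 0.8, "dz": 0, "rx": 0, "ry": 0, "rz": 0},
    {"fingers": 20, "dx": 0, "dy": 0, "dz": -4, "rx": 0, "ry": 0, "rz": 0},
    {"fingers": 20, "dx": 0, "dy": 0, "dz": -3, "rx": 0, "ry": 0, "rz": 0},
    {"fingers": 20, "dx": 0, "dy": 0, "dz": -3, "rx": 0, "ry": 0, "rz": 0},
    {"fingers": 20, "dx": 0, "dy": 0, "dz": -3, "rx": 0, "ry": 0, "rz": 0},
    {"fingers": 20, "dx": 0, "dy": 0, "dz": 0, "rx": 0, "ry": 0, "rz": 0},
    {"fingers": 20, "dx": 0, "dy": 0, "dz": 0, "rx": 0, "ry": 0, "rz": 0},
  ],
)

```text
clock: 25.03
eef_pos: [0.5629, -0.0028, 0.1117]
tool_rot: [-0.003, -3.14, -0.0]
contact_force: [-1.5, 1.5, -1.1]
finger_gap: 0.338
finger_force: 49.5
```

On the shaft; 21 mm to go.

>>> play_rows(
  motion=[
    {"fingers": 20, "dx": 0, "dy": 0, "dz": -4, "rx": 0, "ry": 0, "rz": 0},
    {"fingers": 20, "dx": 0, "dy": 0, "dz": -4, "rx": 0, "ry": 0, "rz": 0},
    {"fingers": 20, "dx": 0, "dy": 0, "dz": -4, "rx": 0, "ry": 0, "rz": 0},
    {"fingers": 20, "dx": 0, "dy": 0, "dz": -3, "rx": 0, "ry": 0, "rz": 0},
    {"fingers": 20, "dx": 0, "dy": 0, "dz": -2, "rx": 0, "ry": 0, "rz": 0},
    {"fingers": 20, "dx": 0, "dy": 0, "dz": -1.5, "rx": 0, "ry": 0, "rz": 0},
    {"fingers": 20, "dx": 0, "dy": 0, "dz": 0, "rx": 0, "ry": 0, "rz": 0},
    {"fingers": 20, "dx": 0, "dy": 0, "dz": 0, "rx": 0, "ry": 0, "rz": 0},
  ],
)

```text
clock: 25.7
eef_pos: [0.5629, -0.0027, 0.0932]
tool_rot: [-0.002, -3.14, -0.001]
contact_force: [-2.3, 3.8, -2.1]
finger_gap: 0.342
finger_force: 49.6
```

>>> play_rows(
  motion=[
    {"fingers": 20, "dx": -0.3, "dy": 0.3, "dz": -1, "rx": 0, "ry": 0, "rz": 0},
    {"fingers": 20, "dx": 0, "dy": 0, "dz": -1, "rx": 0, "ry": 0, "rz": 0},
    {"fingers": 20, "dx": 0, "dy": 0, "dz": -1, "rx": 0, "ry": 0, "rz": 0},
    {"fingers": 20, "dx": 0, "dy": 0, "dz": -0.7, "rx": 0, "ry": 0, "rz": 0},
    {"fingers": 20, "dx": 0, "dy": 0, "dz": 0, "rx": 0, "ry": 0, "rz": 0},
    {"fingers": 20, "dx": 0, "dy": 0, "dz": 0, "rx": 0, "ry": 0, "rz": 0},
  ],
)

```text
clock: 26.2
eef_pos: [0.563, -0.0027, 0.0907]
tool_rot: [-0.003, -3.141, -0.001]
contact_force: [-5.1, 3.5, 6.9]
finger_gap: 0.341
finger_force: 50.5
```

>>> play_rows(
  motion=[
    {"fingers": 85, "dx": 0, "dy": 0, "dz": 0, "rx": 0, "ry": 0, "rz": 0},
    {"fingers": 85, "dx": 0, "dy": 0, "dz": 0, "rx": 0, "ry": 0, "rz": 0},
    {"fingers": 85, "dx": 0, "dy": 0, "dz": 0, "rx": 0, "ry": 0, "rz": 0},
    {"fingers": 85, "dx": 0, "dy": 0, "dz": 0, "rx": 0, "ry": 0, "rz": 0},
    {"fingers": 85, "dx": 0, "dy": 0, "dz": 10, "rx": 0, "ry": 0, "rz": 0},
    {"fingers": 85, "dx": 0, "dy": 0, "dz": 20, "rx": 0, "ry": 0, "rz": 0},
    {"fingers": 85, "dx": 0, "dy": 0, "dz": 30, "rx": 0, "ry": 0, "rz": 0},
    {"fingers": 85, "dx": 0, "dy": 0, "dz": 30, "rx": 0, "ry": 0, "rz": 0},
    {"fingers": 85, "dx": 0, "dy": 0, "dz": 30, "rx": 0, "ry": 0, "rz": 0},
    {"fingers": 85, "dx": 0, "dy": 0, "dz": 20, "rx": 0, "ry": 0, "rz": 0},
    {"fingers": 85, "dx": 0, "dy": 0, "dz": 0, "rx": 0, "ry": 0, "rz": 0},
    {"fingers": 85, "dx": 0, "dy": 0, "dz": 0, "rx": 0, "ry": 0, "rz": 0},
  ],
)

```text
clock: 27.2
eef_pos: [0.5641, -0.0031, 0.2319]
tool_rot: [0.003, 3.138, 0.0]
contact_force: [-0.3, -0.1, 0.3]
finger_gap: 0.997
finger_force: 0.0
```

```bash
python3 -c "
from h import *
s=manip.observe(); print(s['clock'],s['eef_pos'].round(4))
f=grab('wrist'); knob(f,.114,(.559,-.003)); save(f,'w10.png')"
```

```text
27.2 [ 0.5641 -0.0031  0.2319]
knob n 616 ztop 0.1152 enc [ 0.558 -0.004] 0.0149 fit [ 0.558  -0.0035] 0.0141
```

View pics/w10.png

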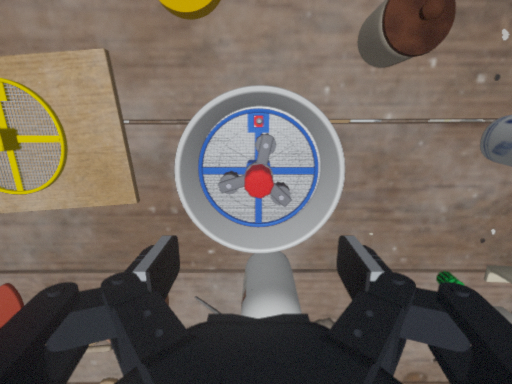

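The picture shows the rotor home on the blue screen: knob at (259,182), its top measured 115 mm high against 114 mm expected. The pin is in the slot at (259,121), and the yellow screen lies flat on the board at left. I hand in.

```bash
python3 -c "
from h import *
print(manip.finish_job())"
```

```text
the job is handed in; nothing more can be done
None
```

I've handed the job in after about 27 s of the 72 s: the yellow screen lies flat on the board, the blue screen is down on the ledge with the pin through its slot, and the rotor rests on its hub; I never touched the bottles, jar or cup.

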